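# Clamp a sight glass with the turnbuckle stand

## Task

Gently lay the sight glass with the blue end bands into the green cradle of the clamp stand, between its two black rubber seals, and let go of it. Then turn the turnbuckle by its red-tipped spokes, spoke tops moving towards the cradle, until it stops fully home, so that both seals draw in and hold the glass by its ends. Leave the other things where they are.

Things in the scene. Friction and masses are not known exactly. Their poses are not given: they have to be found in the camera images.
- stand: fixed clamp stand, 250 x 260 mm base plate, top at z 12 mm. Origin on the table under it; x along cradle and turnbuckle (parallel), y from cradle to turnbuckle. Low guide rail (36 mm wide, top z 26 mm) along y = 0. A blue jaw plate, 12 mm thick, stands across each end, y -105 to +105 mm, up to z 90 mm by the cradle, 123 mm by the turnbuckle; inner faces at x +-87 mm at joint 0, +-69 mm at home
- cradle (a point): centre of a glass lying correctly in the cradle, on its axis, midway between the seals: 80 mm to -y of the stand's origin, 60 mm above the table; axes as the stand's. Two green V saddles, 12 mm thick, centred 30 mm either side along x, with 45 degree faces that open 27 mm to each side and end 3 mm below the axis; the 48 mm between them is free for fingers
- screw_axis (a point): middle of the turnbuckle on its turning axis, 100 mm to +y of the stand's origin, 105 mm above the table; axes as the stand's. Body 110 mm long, 34 mm thick; four round spokes, 10 mm thick, 90 degrees apart in the plane x = 0, end 85 mm from the axis (last 24 mm red, 11 mm thick). Pinch a spoke's red end from above, fingers closing along x; it swivels between the fingers as it swings
- turnbuckle (a joint): turned angle, rad: 0 slack, 2.6 fully home (firm stop); starts at 0 to 0.7. Grows as spoke tops move towards the cradle (positive about the stand's +x). The spokes stand at angles 0.3 + value + k*pi/2 about screw_axis, measured from the stand's +y towards up. Turning takes about 0.3 N m; it stays where it is left. Each jaw moves in 7 mm per rad
- seal_a: black rubber seal, 44 mm diameter, on the jaw at the stand's -x end; origin in the middle of the face that meets the glass, 75.2 mm from the cradle point at joint 0, 57 mm at home with no glass. It yields on a spring (6 mm; 2 N at first touch, then 2 N per mm): at home each glass end gets about 8 N. The seals push an off-centre glass along the cradle to the middle
- seal_b: the same at the stand's +x end
- glass_blue: clear sight glass tube with blue bands on both ends, 120 mm long, 42 mm outer diameter, 0.15 to 0.31 kg; origin at its centre, x along the tube. Lies in one of the two places of the grey rack, its axis 50 mm above the table
- glass_yellow: the same tube with yellow bands, lying in the other place of the rack; leave it
- rack: fixed grey rack, 120 x 190 mm, base top 10 mm high; origin on the table under its middle, x along the glasses, which lie 55 mm to +y and -y of the middle on V saddles like the cradle's (12 mm thick, centred 30 mm either side of the middle)
- glass_red: the same tube with red bands, standing on end on the table, 120 mm tall; origin at its centre; leave it
- canister_shut: frosted canister, 100 mm diameter, 131 mm tall, lid screwed down; origin at the middle of its underside; leave it
- canister_ajar: frosted canister, 100 mm diameter, 138 mm tall, lid half turned; origin at the middle of its underside; leave it
- gasket: black rubber ring, 90 mm outside, 8 mm thick, lying flat; origin at the middle of its underside; leave it
- bowl_clip: stainless wire clip, about 110 x 90 mm, 8 mm thick, lying flat; leave it
- claw: stainless milking claw, 105 mm diameter, about 98 mm tall; origin at the middle of its underside; leave it
- brush: hand brush lying on the table; leave it

How it is judged:
On the way:
1. the blue-banded glass lies in the cradle between the seals, let go, the turnbuckle not yet home (x of glass_blue in the frame of cradle between -0.018 and 0.018 m and y of glass_blue in the frame of cradle between -0.006 and 0.006 m and z of glass_blue in the frame of cradle between -0.005 and 0.005 m and angle between the x axis of glass_blue and the x axis of stand, either way round below 0.1 rad and contact force between the fingers and glass_blue below 0.1 N and linear speed of glass_blue below 0.02 m/s and value of joint turnbuckle below 2.3 rad), for 0.2 s.
At the end, for the whole second after the job is handed in: turnbuckle within 0.14 rad of home (2.6 rad); both seals press the blue-banded glass's ends with over 2.5 N; glass at rest in the cradle, centre within 4 mm lengthwise, 6 mm sideways, 5 mm in height of the cradle point, axis within 0.1 rad; other things moved under 30 mm (value of joint turnbuckle above 2.46 rad and contact force between each of seal_a, seal_b and glass_blue above 2.5 N and x of glass_blue in the frame of cradle between -0.004 and 0.004 m and y of glass_blue in the frame of cradle between -0.006 and 0.006 m and z of glass_blue in the frame of cradle between -0.005 and 0.005 m and angle between the x axis of glass_blue and the x axis of stand, either way round below 0.1 rad and linear speed of glass_blue below 0.02 m/s); the robot touches nothing.
It fails at once if the blue-banded glass is dropped: it moves faster than 0.55 m/s (a fall of about 15 mm) while the fingers do not touch it (linear speed of glass_blue above 0.55 m/s and contact force between the fingers and glass_blue below 0.05 N).
It fails at once if another thing is moved by more than 30 mm (distance of any of glass_yellow, glass_red, canister_shut, canister_ajar, gasket, bowl_clip, claw, brush from where it was at the start of the episode above 0.03 m).
It also fails if it takes over 72 s, if anything falls off the work surface, if the arm or the gripper's body presses on something with over 40 N, if the wrist force passes 120 N, or if a joint passes its speed limit or range.

## Robot

A 7-joint arm with a two-finger parallel gripper is mounted at the origin on the work surface. World frame = base frame: x ahead of the robot, y to its left, z up, the work surface at z = 0. Lengths are in m, angles in rad, forces in N, time in s.
With the tool pointing down it reaches from about 0.425 to 0.925 m from the base axis. Payload 6.8 kg.
Tool frame: the origin (TCP) lies at the very end of the fingers, on their centre line; the grasp point (between the pads) lies r.pinch_z behind it (r.pinch_z is the distance from the TCP to the grasp point, in m); z points along the fingers, y is the line along which they close (so a half turn about z gives the same grasp; the last joint's range is limited). The gripper opens to 85 mm and grips with 20 to 120 N. Pads are 22 mm wide; open, the fingers measure 114 mm over their backs; the gripper's body (76 mm by 85 mm) begins 54 mm behind the grasp point. The pads swing forward as they close: fully open they stand 13 mm farther back than shut.
Start: joints at [-1.237, 0.477, 0.022, 1.555, -0.011, 1.109, -0.083], TCP at [0.289, 0.61, 0.206] pointing down, gripper open.
Joint ranges: [-2.96, 2.96], [-0.34, 2.1], [-1.41, 1.46], [0.24, 2.44], [-1.37, 4.51], [0.17, 1.92], [-2.96, 2.96]. Speed limits (rad/s): [2.39, 2.39, 3.14, 3.14, 3.14, 3.14, 3.14].

## Interface

Orientations are given as a rotation vector (axis times angle).
In Python, from bench import status, grab_frame, camera_model, r gives the robot as it stands. The module is installed in compiled form; this text tells all that it offers.
- The arm moves only by the shell command python3 -m creep 'ROWS' [FORCE]. ROWS is text: rows parted by semicolons, each of 7 numbers parted by spaces: the turn, a rotation vector about the tool's x, y, z in rad, then the shift along the tool's x, y, z in mm, then the opening, from -1 (shut) to 1 (fully open). In form: rx ry rz tx ty tz fingers; .... A call has 1 to 10 rows; each row is the pose to reach, as a shift and turn from the pose commanded when the call began, along the tool's axes at that moment; what a row does not reach only later rows make up. A row lasts 1/8 s, in which the tool goes at most 62.5 mm and 10.7 degrees, less where a joint would pass 70% of its speed; a pose out of reach is approached as far as the arm can. A call with a gripper value outside its range is refused whole. The fingers move at their own pace and stop on an object; FORCE is the grip in N (left out, the last holds). Time passes only in rows, so rows that repeat a pose let the fingers close. It gives the time, the measured TCP pose, the force, the opening and the grip force at its end, in the units of the state.
- status.get_obs(): the state, without advancing time (a new reading comes with each control period).
- grab_frame(name): name is "scene" or "top" or "wrist"; returns (picture, depth): 384x512x3 uint8, red, green, blue; 384x512 float32, m along the optical axis (not along the pixel's ray), 0 where there is no reading.
- camera_model(name): a dict with "K" (3x3 intrinsics, pixels), "D" ([k1, k2, p1, p2, k3] as OpenCV has them; the pictures are not rectified), "rvec" (rotation vector, rad) and "tvec" (3), from world to camera coordinates, as OpenCV has them. Camera axes: x right, y down, z forward; pixel columns grow to the right and rows downward; lengths in m; the calibration is good to about 2 mm. A picture is of the moment at which its call begins: read the wrist's pose just before it. camera_model takes no time and is no camera call; for the wrist camera it gives the pose at the moment of the call.
- r.hand_in(): hands the job in; it is judged then, once.
The state is a dict: "clock": time; "joints": joint angles; "qvel": joint speeds; "tau": joint torques, N m; "tcp_pos": TCP position; "orientation": TCP orientation; "contact_force": force on the tool from outside, world axes, zero at the start; "moment": the same for the moment, N m; "grip_width": finger opening in m; "gripper_force": force on a finger pad.
Only numpy, scipy, OpenCV 4.12 (cv2) and the standard library are available. Lean on these libraries where they do the work, as an engineer would, in place of code of your own. Each camera call takes 0.05 s, during which the arm holds its last target. There are 200 camera calls.

## Working session

There is one attempt and no reset: what is moved stays moved. The work goes in short steps, Python scripts to look and compute and a shell command to move; the robot and the scene stay as the last step left them, time stands still between calls to the robot, and variables do not carry over. Pictures are saved under pics/ and viewed, at most 10 in all, crops included, and the job is handed in when it is done.

```bash
mkdir -p pics
cat > h.py <<'E'
import numpy as np, cv2
from scipy.spatial.transform import Rotation as R
from bench import status, grab_frame, camera_model, r
def grab(n,f):
    m=camera_model(n); p,d=grab_frame(n)
    cv2.imwrite(f'pics/{f}.png',p[:,:,::-1]); np.savez(f'pics/{f}.npz',d=d,p=p,**{k:np.array(v) for k,v in m.items()})
def rays(z,uv):
    return cv2.undistortPoints(np.array(uv,float).reshape(-1,1,2),z['K'],z['D']).reshape(-1,2)
def pts(z,uv):  # depth based world points
    n=rays(z,uv); d=np.array([z['d'][int(v),int(u)] for u,v in uv])
    c=np.c_[n*d[:,None],d]; return (c-z['tvec'].ravel())@cv2.Rodrigues(z['rvec'])[0]
def onz(z,uv,h): # intersect with height h
    Rm=cv2.Rodrigues(z['rvec'])[0]; o=-Rm.T@z['tvec'].ravel(); n=rays(z,uv); w=np.c_[n,np.ones(len(n))]@Rm
    return o+w*((h-o[2])/w[:,2])[:,None]
def st():
    s=status.get_obs(); print(s['clock'],np.round(s['tcp_pos'],4),np.round(s['orientation'],3),s['grip_width'],np.round(s['contact_force'],1)); return s
E
python3 - <<'E'
from h import *
s=st(); print(r.pinch_z, R.from_rotvec(s['orientation']).as_matrix().round(3))
grab('top','top0'); grab('scene','scene0')
for f in('top0','scene0'):
    im=cv2.imread(f'pics/{f}.png'); cv2.imwrite(f'pics/{f}b.png',cv2.resize(im,(800,600),interpolation=cv2.INTER_CUBIC))
E
```

```text
0.0 [0.2884 0.6096 0.2045] [-6.880e-01 -3.065e+00  3.000e-03] 0.08522670786039944 [ 1.  -0.5  0.1]
0.0187 [[-0.904  0.428 -0.001]
 [ 0.428  0.904 -0.002]
 [-0.    -0.002 -1.   ]]
```

View pics/top0b.png

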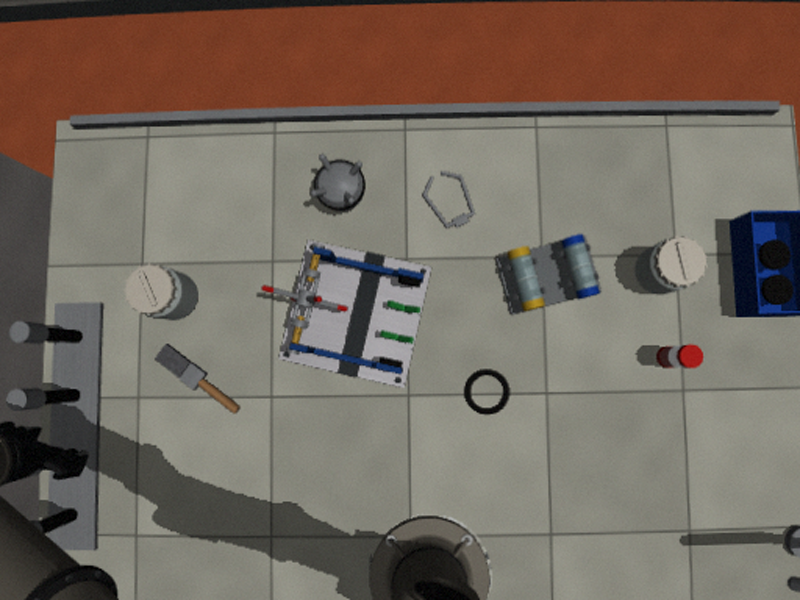

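View pics/scene0b.png

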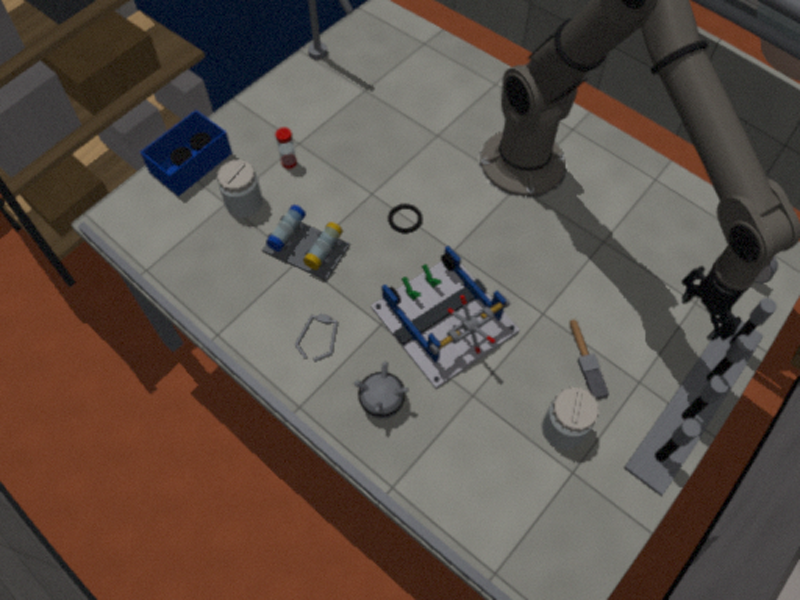

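The top view (800x600) shows the stand with plate corners near (308,242), (432,268), (405,387) and (280,358). The turnbuckle is on the left and the cradle on the right. The blue glass runs from (573,241) to (590,292), with the yellow glass to its left.

Run:
```python
from h import *
z=np.load('pics/top0.npz'); k=.64
c=onz(z,[(u*k,v*k) for u,v in [(308,242),(432,268),(405,387),(280,358)]],.012); print('plate',c.round(4),c.mean(0))
print([np.linalg.norm(c[i]-c[(i+1)%4]).round(3) for i in range(4)])
y=(c[0]-c[1]+c[3]-c[2])[:2]; x=(c[0]-c[3]+c[1]-c[2])[:2]; print('stand yaw',np.arctan2(x[1],x[0]),np.arctan2(-y[0],y[1]))
# blue / yellow / green / red blobs by colour
hsv=cv2.cvtColor(z['p'],cv2.COLOR_RGB2HSV); v,u=np.mgrid[:384,:512]
def blobs(lo,hi,box,h):
    m=cv2.inRange(hsv,lo,hi); n,l,s,ce=cv2.connectedComponentsWithStats(m)
    for i in range(1,n):
        if s[i,4]>8 and box[0]<ce[i][0]/k<box[1] and box[2]<ce[i][1]/k<box[3]:
            uv=np.argwhere(l==i)[:,::-1]; P=pts(z,uv); 
            print(s[i,4],(ce[i]/k).round(),'onz',onz(z,[ce[i]],h).round(4)[0],'medz',np.median(P,0).round(4),'zmax',np.percentile(P[:,2],95).round(3))
print('blue');blobs((105,120,60),(125,255,255),(480,620,220,320),.06)
print('yellow');blobs((18,120,80),(32,255,255),(480,620,220,320),.06)
print('green');blobs((45,100,40),(85,255,255),(280,440,230,400),.057)
print('red');blobs((0,150,80),(8,255,255),(250,440,230,400),.12)
print('red2');blobs((172,150,80),(180,255,255),(250,440,230,400),.12)
```

```text
plate [[ 0.6658  0.2346  0.012 ]
 [ 0.6077 -0.0178  0.012 ]
 [ 0.3699  0.0399  0.012 ]
 [ 0.4304  0.2903  0.012 ]] [0.51843616 0.13674993 0.012     ]
[np.float64(0.259), np.float64(0.245), np.float64(0.258), np.float64(0.242)]
stand yaw -0.23526339329329138 -0.2318019664748049
blue
64 [573. 240.] onz [ 0.6519 -0.2947  0.06  ] medz [ 0.6506 -0.2922  0.0683] zmax 0.074
66 [589. 291.] onz [ 0.5506 -0.3199  0.06  ] medz [ 0.5499 -0.3177  0.0677] zmax 0.073
yellow
63 [519. 251.] onz [ 0.6302 -0.1873  0.06  ] medz [ 0.6287 -0.1849  0.0683] zmax 0.073
70 [534. 304.] onz [ 0.5276 -0.2122  0.06  ] medz [ 0.5276 -0.2111  0.0678] zmax 0.074
green
74 [403. 307.] onz [0.5254 0.0405 0.057 ] medz [0.527  0.0412 0.0457] zmax 0.058
68 [396. 337.] onz [0.4679 0.0544 0.057 ] medz [0.4678 0.0558 0.0448] zmax 0.059
red
21 [267. 288.] onz [0.5587 0.2911 0.12  ] medz [0.5562 0.2847 0.1453] zmax 0.149
14 [342. 308.] onz [0.5203 0.152  0.12  ] medz [0.5241 0.1582 0.0731] zmax 0.078
red2
```

```bash
python3 -m creep '0 0 -0.1 -210 -170 -80 1;0 0 -0.2 -414 -340 -145 1;0 0 -0.2 -414 -340 -145 1;0 0 -0.2 -414 -340 -145 1;0 0 -0.2 -414 -340 -145 1;0 0 -0.2 -414 -340 -145 1;0 0 -0.2 -414 -340 -145 1;0 0 -0.2 -414 -340 -145 1;0 0 -0.2 -414 -340 -145 1;0 0 -0.2 -414 -340 -145 1'
python3 - <<'E'
from h import *
s=st(); print(R.from_rotvec(s['orientation']).as_matrix().round(3),np.round(s['joints'],2))
grab('wrist','w1'); im=cv2.imread('pics/w1.png'); cv2.imwrite('pics/w1b.png',cv2.resize(im,(800,600),interpolation=cv2.INTER_CUBIC))
E
```

```text
clock: 1.35
tcp_pos: [0.5194, 0.1206, 0.3516]
orientation: [0.393, 3.114, -0.001]
contact_force: [-0.1, 1.5, -0.8]
grip_width: 0.0855
gripper_force: 0.0
1.35 [0.5194 0.1206 0.3516] [ 3.930e-01  3.114e+00 -1.000e-03] 0.08546176742407163 [-0.1  1.5 -0.8]
[[-0.969  0.248  0.002]
 [ 0.248  0.969 -0.001]
 [-0.002 -0.    -1.   ]] [-0.58  0.13  0.27  1.71 -0.03  1.31  1.01]
```

View pics/w1b.png

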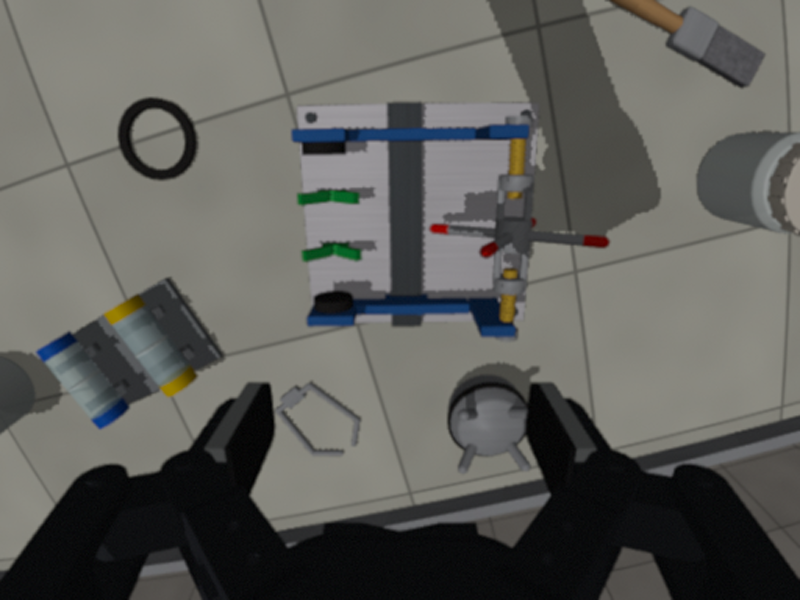

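The wrist view shows the stand, the green saddles at about (328,197) and (332,251), and the red tips at (440,229), (596,241) and (492,247). Both glasses are at lower left.

```bash
cat > m.py <<'E'
from h import *
import sys
z=np.load(f'pics/{sys.argv[1]}.npz'); k=.64
hsv=cv2.cvtColor(z['p'],cv2.COLOR_RGB2HSV)
Rm=R.from_rotvec([0,0,-.24]).as_matrix()
def blobs(name,lo,hi,minz=.02,mn=25):
    print(name); m=cv2.inRange(hsv,lo,hi); n,l,s,ce=cv2.connectedComponentsWithStats(m)
    for i in range(1,n):
        if s[i,4]<mn: continue
        uv=np.argwhere(l==i)[:,::-1]; P=pts(z,uv); P=P[(P[:,2]>minz)&(P[:,2]<.25)]
        if len(P)<10: continue
        q=P@Rm # in frame yawed -.24
        print(s[i,4],(ce[i]/k).round(),'med',np.median(P,0).round(4),'z5,95',np.percentile(P[:,2],[5,95]).round(3),'rot mid',((q.min(0)+q.max(0))/2).round(4),'ext',np.ptp(q,axis=0).round(3))
blobs('blue',(105,120,40),(125,255,255)); blobs('yellow',(18,120,80),(32,255,255)); blobs('green',(45,100,40),(85,255,255))
blobs('red',(0,150,60),(6,255,255));
E
python3 m.py w1
python3 - <<'E'
from h import *
z=np.load('pics/w1.npz');k=.64
c=onz(z,[(u*k,v*k) for u,v in [(297,107),(535,103)]],.012);print(c.round(4)) # near -x corners
print((c[0]-c[1]), np.linalg.norm(c[0]-c[1]))
t=onz(z,[(u*k,v*k) for u,v in [(389,104),(424,104),(392,325),(423,325)]],.026);print('rail',t.round(4))
E
```

```text
blue
1130 [409. 133.] med [0.4283 0.1513 0.0613] z5,95 [0.058 0.125] rot mid [0.3807 0.2454 0.0912] ext [0.012 0.207 0.07 ]
1396 [422. 311.] med [0.6086 0.1238 0.0601] z5,95 [0.04  0.124] rot mid [0.5636 0.2461 0.0753] ext [0.012 0.207 0.101]
189 [ 55. 347.] med [ 0.5463 -0.3051  0.0671] z5,95 [0.047 0.073] rot mid [ 0.6064 -0.1718  0.0555] ext [0.024 0.031 0.037]
183 [110. 414.] med [ 0.6466 -0.2802  0.0667] z5,95 [0.046 0.073] rot mid [ 0.6968 -0.1257  0.0567] ext [0.026 0.034 0.034]
yellow
210 [517. 156.] med [0.4717 0.2387 0.1128] z5,95 [0.109 0.115] rot mid [0.4013 0.3447 0.1114] ext [0.03  0.013 0.008]
31 [513. 194.] med [0.5038 0.2298 0.1124] z5,95 [0.108 0.114] rot mid [0.4348 0.3434 0.1107] ext [0.005 0.009 0.007]
46 [510. 274.] med [0.5758 0.2135 0.1124] z5,95 [0.109 0.114] rot mid [0.5095 0.3446 0.1104] ext [0.008 0.012 0.009]
145 [507. 307.] med [0.6094 0.2048 0.1129] z5,95 [0.109 0.115] rot mid [0.5433 0.3445 0.111 ] ext [0.027 0.013 0.009]
172 [120. 311.] med [ 0.5249 -0.2026  0.0701] z5,95 [0.061 0.073] rot mid [ 0.56   -0.0767  0.0664] ext [0.026 0.035 0.016]
157 [176
[... 220 characters left out ...]
[0.011 0.062 0.032]
266 [332. 251.] med [0.5252 0.04   0.0465] z5,95 [0.025 0.058] rot mid [0.5013 0.1653 0.0403] ext [0.011 0.062 0.038]
red
48 [439. 228.] med [0.5237 0.1588 0.0764] z5,95 [0.073 0.08 ] rot mid [0.471  0.2785 0.0771] ext [0.007 0.014 0.01 ]
91 [595. 241.] med [0.5538 0.2853 0.1456] z5,95 [0.141 0.149] rot mid [0.4706 0.4089 0.1445] ext [0.008 0.017 0.011]
62 [488. 249.] med [0.5297 0.1882 0.1801] z5,95 [0.168 0.183] rot mid [0.4704 0.3108 0.1743] ext [0.007 0.015 0.019]
[[0.3706 0.0448 0.012 ]
 [0.4297 0.2924 0.012 ]]
[-0.05914901 -0.24760336  0.        ] 0.2545702812529019
rail [[0.3942 0.1407 0.026 ]
 [0.4032 0.1757 0.026 ]
 [0.633  0.0809 0.026 ]
 [0.6423 0.1169 0.026 ]]
```

Run:
```python
from h import *
from scipy.optimize import least_squares
for f,box in(('w1',(30,140,325,440)),('top0',(555,610,225,305))):
    z=np.load(f'pics/{f}.npz'); hsv=cv2.cvtColor(z['p'],cv2.COLOR_RGB2HSV); m=cv2.erode(cv2.inRange(hsv,(105,120,40),(125,255,255)),np.ones((2,2)))
    uv=np.argwhere(m>0)[:,::-1]; uv=uv[(uv[:,0]/.64>box[0])&(uv[:,0]/.64<box[1])&(uv[:,1]/.64>box[2])&(uv[:,1]/.64<box[3])]
    P=pts(z,uv); P=P[P[:,2]>.04]
    def g(p):
        n=np.array([-np.sin(p[2]),np.cos(p[2])]); return np.hypot((P[:,:2]-p[:2])@n,P[:,2]-p[3])-.021
    o=least_squares(g,[.6,-.3,.24,.05],loss='soft_l1',f_scale=.001)
    a=np.array([np.cos(o.x[2]),np.sin(o.x[2])]); t=(P[:,:2]-o.x[:2])@a
    print(f,o.x.round(4),'centre',(o.x[:2]+a*(t.min()+t.max())/2).round(4),np.ptp(t))
```

```text
w1 [ 0.5569 -0.3162  0.2355  0.0517] centre [ 0.6005 -0.3058] 0.11587768778119945
top0 [ 0.5017 -0.3297  0.2343  0.0503] centre [ 0.5745 -0.3123] 0.16483730198870244
```

```bash
python3 -m creep '0 0 -0.486 -184 -393 200 1;0 0 -0.486 -184 -393 200 1;0 0 -0.486 -184 -393 200 1;0 0 -0.486 -184 -393 200 1;0 0 -0.486 -184 -393 200 1;0 0 -0.486 -184 -393 200 1;0 0 -0.486 -184 -393 200 1;0 0 -0.486 -184 -393 200 1;0 0 -0.486 -184 -393 200 1;0 0 -0.486 -184 -393 200 1'
cat > d.py <<'E'
from h import *
import sys
# usage: x y z yaw(tool x) -> row numbers
t=np.array([float(a) for a in sys.argv[1:4]]); s=status.get_obs(); M=R.from_rotvec(s['orientation']).as_matrix()
y=float(sys.argv[4]); T=np.array([[np.cos(y),np.sin(y),0],[np.sin(y),-np.cos(y),0],[0,0,-1]])
print('tilt/yaw',np.arctan2(M[1,0],M[0,0]),M[:,2].round(4),'rows',R.from_matrix(M.T@T).as_rotvec().round(3),(M.T@(t-s['tcp_pos'])*1000).round(1),'j',np.round(s['joints'],2))
E
python3 d.py 0.6005 -0.3058 0.031 3.377; python3 -c "
from h import *
grab('wrist','w2')"
```

```text
clock: 2.65
tcp_pos: [0.6024, -0.2976, 0.1495]
orientation: [0.385, -3.117, -0.003]
contact_force: [0.9, 1.4, -0.4]
grip_width: 0.0857
gripper_force: 0.0
tilt/yaw -2.8955840921754055 [-0.0011  0.0019 -1.    ] rows [ 0.002 -0.001  0.011] [  3.8  -7.8 118.5] j [ 0.1   0.55  0.39  1.63 -0.24  1.01  2.38]
```

View pics/w2.png

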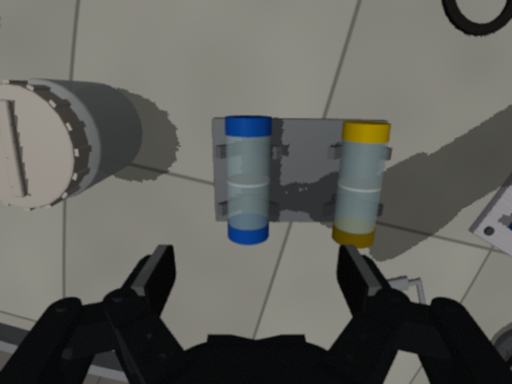

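The blue glass runs from (248,120) to (248,236) in the wrist picture, roughly centred between the open fingers at (256).

```bash
python3 d.py 0.6005 -0.3058 0.031 3.377
python3 - <<'E'
from h import *
from scipy.optimize import least_squares
z=np.load('pics/w2.npz'); hsv=cv2.cvtColor(z['p'],cv2.COLOR_RGB2HSV); m=cv2.inRange(hsv,(105,120,40),(125,255,255))
uv=np.argwhere(m>0)[:,::-1]; uv=uv[(abs(uv[:,0]-248)<30)&(uv[:,1]>105)&(uv[:,1]<250)]
P=pts(z,uv); P=P[P[:,2]>.04]
def g(p):
    n=np.array([-np.sin(p[2]),np.cos(p[2])]); return np.hypot((P[:,:2]-p[:2])@n,P[:,2]-p[3])-.021
o=least_squares(g,[.6,-.3,.24,.05],loss='soft_l1',f_scale=.001)
a=np.array([np.cos(o.x[2]),np.sin(o.x[2])]); t=(P[:,:2]-o.x[:2])@a
print(o.x.round(4),'centre',(o.x[:2]+a*(t.min()+t.max())/2).round(4),np.ptp(t))
E
```

```text
tilt/yaw -2.8945362605359675 [-1.0e-04  1.8e-03 -1.0e+00] rows [0.002 0.    0.012] [  4.4  -8.1 119.2] j [ 0.1   0.55  0.39  1.63 -0.24  1.01  2.38]
[ 0.405  -0.3534  0.2343  0.052 ] centre [ 0.5911 -0.309 ] 0.13857398615876715
```

```bash
python3 -m creep '0 0 0.011 4 -8 30 1;0 0 0.011 4 -8 60 1;0 0 0.011 4 -8 60 1;0 0 0.011 4 -8 60 1'; python3 d.py 0.6000 -0.3060 0.031 3.377
```

```text
clock: 3.2
tcp_pos: [0.6014, -0.3075, 0.092]
orientation: [-0.368, 3.118, -0.001]
contact_force: [0.4, -0.1, -0.2]
grip_width: 0.0855
gripper_force: 0.0
tilt/yaw -2.9066352548224046 [ 2.e-03 -1.e-04 -1.e+00] rows [-0.001  0.002 -0.   ] [ 1.1  1.8 61. ] j [ 0.13  0.62  0.37  1.67 -0.27  0.91  2.41]
```

Good. I'll descend and close gently.

```bash
python3 -m creep '0 0 0 1 1 30 1;0 0 0 1 1 61 1;0 0 0 1 1 61 1;0 0 0 1 1 61 0.4;0 0 0 1 1 61 -0.2;0 0 0 1 1 61 -1;0 0 0 1 1 61 -1;0 0 0 1 1 61 -1;0 0 0 1 1 61 -1' 30; python3 d.py 0.6000 -0.3060 0.031 3.377
```

```text
clock: 4.32
tcp_pos: [0.5994, -0.3063, 0.0314]
orientation: [-0.366, 3.119, 0.004]
contact_force: [-3.2, 5.1, 10.5]
grip_width: 0.0359
gripper_force: 28.5
tilt/yaw -2.9078152547647704 [ 7.0e-04  2.4e-03 -1.0e+00] rows [ 0.002  0.001 -0.002] [-0.6  0.1  0.4] j [ 0.15  0.69  0.34  1.7  -0.3   0.8   2.43]
```

```bash
python3 -c "
from h import *
grab('wrist','w3');grab('scene','s3');im=cv2.imread('pics/w3.png');s=cv2.imread('pics/s3.png')[110:210,130:260]
cv2.imwrite('pics/w3b.png',np.hstack([cv2.resize(im,(400,300)),cv2.resize(s,(390,300),interpolation=cv2.INTER_CUBIC)]))"
```

```text
(no output)
```

View pics/w3b.png

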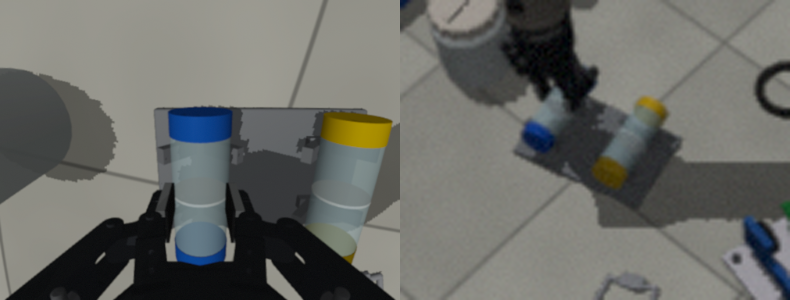

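The fingers sit either side of the glass near its middle ring at (200,200) in the left half, and it lies level. I'll try a small lift.

```bash
python3 -m creep '0 0 0 0 0 -3 -1;0 0 0 0 0 -6 -1;0 0 0 0 0 -9 -1;0 0 0 0 0 -9 -1' 45; python3 d.py 0.6000 -0.3060 0.031 3.377
```

```text
clock: 4.92
tcp_pos: [0.5989, -0.308, 0.0386]
orientation: [-0.365, 3.12, -0.0]
contact_force: [0.2, -0.4, -2.6]
grip_width: 0.0346
gripper_force: 40.4
tilt/yaw -2.9086170771949473 [ 2.e-04 -3.e-04 -1.e+00] rows [-0.     0.    -0.002] [-1.6  1.7  7.6] j [ 0.14  0.68  0.35  1.7  -0.3   0.81  2.43]
```

```bash
python3 -m creep '0 0 0 0 0 -40 -1;0 0 0 0 0 -90 -1;0 0 0.05 2 40 -130 -1;0 0 0.15 5 90 -150 -1;0 0 0.25 8 145 -160 -1;0 0 0.35 11 200 -160 -1;0 0 0.45 14 255 -160 -1;0 0 0.473 16 310 -160 -1;0 0 0.473 17 355 -160 -1;0 0 0.473 17 371 -160 -1'; python3 -m creep '0 0 0 0 0 0 -1;0 0 0 0 0 0 -1'; python3 d.py 0.497 0.0487 0.060 2.902;python3 -c "
from h import *
grab('wrist','w4');im=cv2.imread('pics/w4.png');cv2.imwrite('pics/w4b.png',cv2.resize(im,(800,600)))"
```

```text
clock: 6.18
tcp_pos: [0.4956, 0.0523, 0.1984]
orientation: [-0.369, -3.119, -0.002]
contact_force: [0.9, 0.4, -3.2]
grip_width: 0.0347
gripper_force: 41.2
clock: 6.42
tcp_pos: [0.497, 0.0473, 0.1986]
orientation: [0.38, 3.118, -0.001]
contact_force: [0.6, -0.5, -2.4]
grip_width: 0.0349
gripper_force: 41.2
tilt/yaw 2.899221306318879 [ 4.e-04 -8.e-04 -1.e+00] rows [-0.001  0.001 -0.003] [  0.4   1.4 138.6] j [-0.6   0.2   0.44  2.   -0.1   0.96  1.22]
```

View pics/w4b.png

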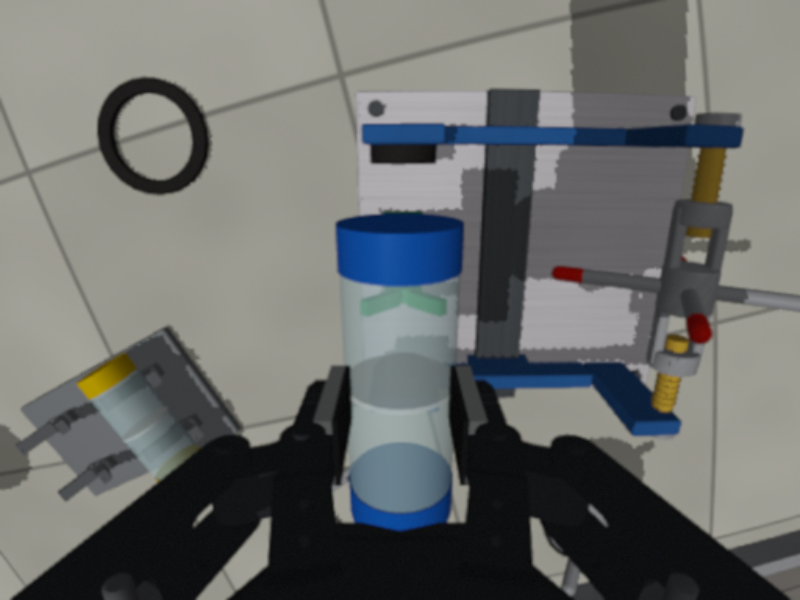

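The glass is held level in line with the cradle. Its ring is at (405,408), level with the pads, and a green saddle shows through it at (403,303).

Run:
```python
from h import *
z=np.load('pics/w4.npz')
P=pts(z,[(u*.64,v*.64) for u,v in [(400,235),(400,255),(400,275),(400,340),(400,390),(400,430),(400,510),(403,152)]])
print((P).round(4)); Rm=R.from_rotvec([0,0,-.24]).as_matrix(); print((P@Rm).round(4))
m=np.array([(u*.64,v*.64) for u,v in [(340,232),(462,232)]]); print((onz(z,m,.218)@Rm).round(4))
```

```text
[[0.4397 0.0606 0.2407]
 [0.4457 0.0591 0.2396]
 [0.4515 0.0577 0.2403]
 [0.4721 0.0525 0.2399]
 [0.4896 0.0482 0.2397]
 [0.5056 0.0442 0.2383]
 [0.5396 0.0357 0.239 ]
 [0.4191 0.0678 0.0827]]
[[0.4127 0.1634 0.2407]
 [0.4189 0.1634 0.2396]
 [0.4248 0.1633 0.2403]
 [0.4461 0.1633 0.2399]
 [0.4641 0.1632 0.2397]
 [0.4806 0.1631 0.2383]
 [0.5156 0.163  0.239 ]
 [0.391  0.1654 0.0827]]
[[0.4158 0.143  0.218 ]
 [0.416  0.1844 0.218 ]]
```

```bash
python3 -m creep '0 0 -0.003 0 1.5 40 -1;0 0 -0.003 0 1.5 85 -1;0 0 -0.003 0 1.5 120 -1;0 0 -0.003 0 1.5 142 -1;0 0 -0.003 0 1.5 149 -1;0 0 -0.003 0 1.5 153 -1;0 0 -0.003 0 1.5 155 -1;0 0 -0.003 0 1.5 155 -1'; python3 d.py 0.497 0.0490 0.040 2.902
```

```text
clock: 7.48
tcp_pos: [0.4974, 0.0508, 0.0441]
orientation: [0.371, 3.119, 0.001]
contact_force: [0.6, 0.3, -2.4]
grip_width: 0.0346
gripper_force: 41.2
tilt/yaw 2.904776347041461 [ 1.1e-03  4.0e-04 -1.0e+00] rows [0.001 0.001 0.003] [-0.  -1.8  4.1] j [-0.51  0.44  0.36  2.12 -0.26  0.62  1.36]
```

```bash
python3 -m creep '0 0 0 0 -1 2 -1;0 0 0 0 -1 3 -1;0 0 0 0 -1 4 -1;0 0 0 0 -1 4 -1'; python3 d.py 0.497 0.0490 0.040 2.902
```

```text
clock: 7.98
tcp_pos: [0.4974, 0.0496, 0.0414]
orientation: [0.372, 3.118, 0.002]
contact_force: [-6.1, -2.3, 19.6]
grip_width: 0.0349
gripper_force: 48.6
tilt/yaw 2.903917072326078 [ 0.0011  0.0012 -1.    ] rows [0.001 0.001 0.002] [ 0.3 -0.7  1.4] j [-0.51  0.45  0.35  2.12 -0.26  0.61  1.36]
```

```bash
python3 -m creep '0 0 0 0 0 -1 -1;0 0 0 0 0 -1 -0.1;0 0 0 0 0 -1 0.2;0 0 0 0 0 -1 0.5;0 0 0 0 0 -1 0.7;0 0 0 0 0 -1 0.7;0 0 0 0 0 -1 0.7' 20; python3 -m creep '0 0 0 0 0 0 0.7;0 0 0 0 0 -30 0.7;0 0 0 0 0 -90 0.7;0 0 0 0 0 -150 0.7;0 0 0 0 0 -200 0.7;0 0 0 0 0 -220 0.7;0 0 0 0 0 -220 0.7'; python3 d.py 0.497 0.0490 0.26 2.902;python3 -c "
from h import *
grab('wrist','w5');im=cv2.imread('pics/w5.png');cv2.imwrite('pics/w5b.png',cv2.resize(im,(800,600)))"; python3 m.py w5
```

```text
clock: 8.85
tcp_pos: [0.4967, 0.0498, 0.0404]
orientation: [-0.371, -3.12, -0.0]
contact_force: [0.1, -0.5, 0.1]
grip_width: 0.0728
gripper_force: 0.0
clock: 9.72
tcp_pos: [0.4976, 0.0499, 0.262]
orientation: [0.371, 3.117, 0.003]
contact_force: [-0.1, 0.3, -0.4]
grip_width: 0.0725
gripper_force: 0.0
tilt/yaw 2.9048301350424426 [ 0.0033  0.0016 -1.    ] rows [0.002 0.003 0.003] [ 0.4 -1.1  2. ] j [-0.64  0.13  0.47  1.92 -0.07  1.1   1.18]
blue
1770 [516. 137.] med [0.43   0.1564 0.0673] z5,95 [0.058 0.125] rot mid [0.3802 0.2452 0.0909] ext [0.012 0.205 0.071]
470 [399. 189.] med [0.4467 0.0612 0.0802] z5,95 [0.069 0.083] rot mid [0.4201 0.1653 0.0748] ext [0.016 0.04  0.022]
355 [399. 317.] med [0.5491 0.0358 0.0807] z5,95 [0.068 0.083] rot mid [0.5315 0.1661 0.0655] ext [0.03  0.039 0.038]
2330 [511. 352.] med [0.6095 0.1306 0.0606] z5,95 [0.04  0.124] rot mid [0.563  0.2456 0.0753] ext [0.013 0.206 0.102]
yellow
236 [651. 170.] med [0.4717 0.239  0.113 ] z5,95 [0.111 0.115] rot mid [0.4011 0.3451 0.113 ] ext [0.029 0.011 0.006]
38 [644. 217.] med [0.5044 0.2308 0.1132] z5,95 [0.1
[... 678 characters left out ...]
. 213.] med [0.4744 0.0809 0.0563] z5,95 [0.053 0.063] rot mid [0.4416 0.1913 0.0581] ext [0.012 0.011 0.016]
79 [428. 281.] med [0.5314 0.0666 0.056 ] z5,95 [0.052 0.066] rot mid [0.4998 0.1912 0.0576] ext [0.016 0.012 0.02 ]
57 [369. 281.] med [0.5198 0.0164 0.0564] z5,95 [0.053 0.058] rot mid [0.5014 0.1392 0.0557] ext [0.011 0.008 0.007]
red
89 [536. 253.] med [0.523  0.1591 0.0757] z5,95 [0.071 0.08 ] rot mid [0.4707 0.2781 0.0754] ext [0.007 0.016 0.012]
156 [745. 278.] med [0.5544 0.2847 0.1455] z5,95 [0.141 0.149] rot mid [0.4713 0.409  0.145 ] ext [0.009 0.018 0.011]
116 [631. 290.] med [0.5285 0.1863 0.1798] z5,95 [0.168 0.183] rot mid [0.4704 0.3087 0.1746] ext [0.008 0.013 0.019]
```

View pics/w5b.png

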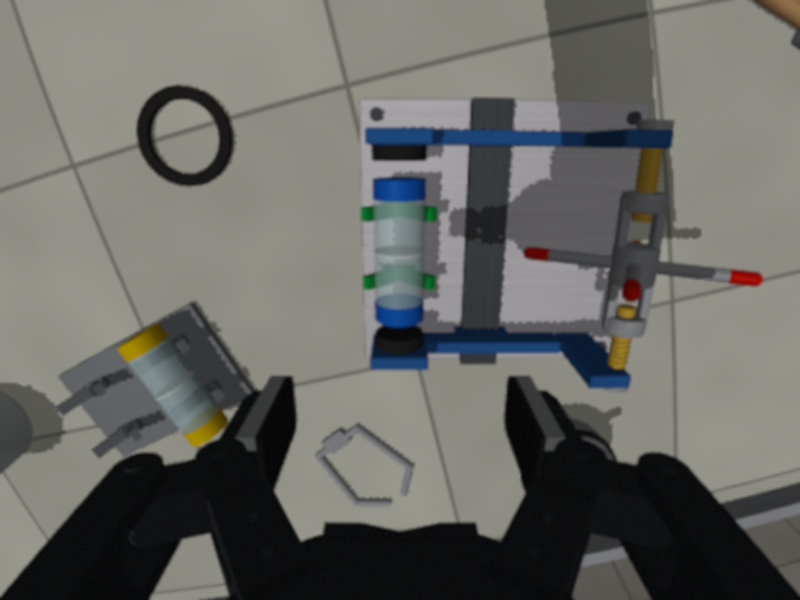

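The glass lies in the cradle between the seals, with bands at (399,189) and (399,317), let go and centred to about 1 mm. The spoke to pinch has its red tip at (745,278).

```bash
python3 -c "
from h import *
z=np.load('pics/w5.npz');print(-cv2.Rodrigues(z['rvec'])[0].T@z['tvec'].ravel())"; python3 d.py 0.5545 0.2854 0.25 1.331
```

```text
[0.41644081 0.0680857  0.43138187]
tilt/yaw 2.9049140779026286 [ 6.e-04  5.e-04 -1.e+00] rows [ 1.000e-03 -0.000e+00  1.574e+00] [ -1.  242.6  10.6] j [-0.64  0.13  0.47  1.92 -0.07  1.1   1.18]
```

```bash
python3 -m creep '0 0 0.18 -1 40 10 0.3;0 0 0.36 -1 80 10 0.3;0 0 0.54 -1 120 10 0.3;0 0 0.72 -1 160 10 0.3;0 0 0.9 -1 200 10 0.3;0 0 1.08 -1 243 10 0.3;0 0 1.26 -1 243 10 0.3;0 0 1.44 -1 243 10 0.3;0 0 1.574 -1 243 10 0.3;0 0 1.574 -1 243 10 0.3'; python3 -m creep '0 0 0 0 0 0 0.3;0 0 0 0 0 0 0.3';python3 d.py 0.5545 0.2854 0.121 1.331;python3 -c "
from h import *
grab('wrist','w6')";python3 m.py w6 | sed -n '/red/,$p'
```

```text
clock: 11.02
tcp_pos: [0.5539, 0.2853, 0.2485]
orientation: [2.47, 1.941, -0.005]
contact_force: [0.2, 0.2, -0.6]
grip_width: 0.0556
gripper_force: 0.0
clock: 11.28
tcp_pos: [0.5546, 0.2855, 0.2501]
orientation: [-2.47, -1.941, 0.001]
contact_force: [0.3, 0.2, 0.2]
grip_width: 0.0557
gripper_force: 0.0
tilt/yaw 1.332015522377519 [-5.e-04 -2.e-04 -1.e+00] rows [-0.     0.     0.001] [-1.000e-01  0.000e+00  1.291e+02] j [-1.04  0.4   0.62  1.66 -0.25  1.16 -0.59]
red
154 [401. 278.] med [0.5555 0.2881 0.1467] z5,95 [0.142 0.149] rot mid [0.4712 0.411  0.1456] ext [0.008 0.02  0.011]
169 [402. 436.] med [0.5321 0.1923 0.1762] z5,95 [0.167 0.182] rot mid [0.4711 0.3126 0.1742] ext [0.008 0.014 0.018]
```

View pics/w6.png

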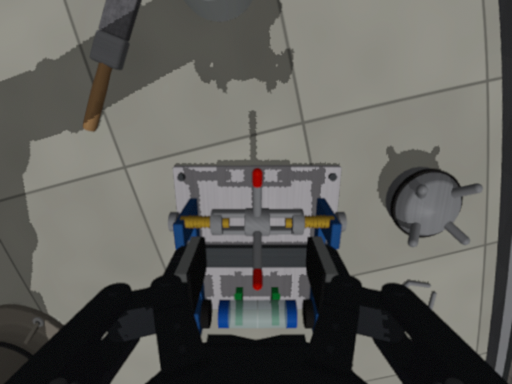

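The tool is lined up over the spoke: red tip at (257,177), the next spoke's tip at (257,279). I'll descend and pinch.

```bash
python3 -m creep '0 0 0 0 0 50 0.3;0 0 0 0 0 100 0.3;0 0 0 0 0 129 0.3;0 0 0 0 0 129 0.3;0 0 0 0 0 129 -1;0 0 0 0 0 129 -1;0 0 0 0 0 129 -1;0 0 0 0 0 129 -1;0 0 0 0 0 129 -1' 40;python3 d.py 0.5545 0.2854 0.121 1.331
```

```text
clock: 12.45
tcp_pos: [0.555, 0.2859, 0.1219]
orientation: [-2.471, -1.94, -0.001]
contact_force: [0.9, -0.8, 0.7]
grip_width: -0.0004
gripper_force: 0.9
tilt/yaw 1.3308400455131606 [ 7.e-04  5.e-04 -1.e+00] rows [ 0.001 -0.001 -0.   ] [-0.6 -0.3  0.9] j [-0.98  0.53  0.56  1.79 -0.35  0.92 -0.51]
```

```bash
python3 -c "
from h import *
grab('wrist','w7');grab('scene','s7');im=cv2.imread('pics/w7.png');s=cv2.imread('pics/s7.png')[150:250,230:350]
cv2.imwrite('pics/w7b.png',np.hstack([cv2.resize(im,(400,300)),cv2.resize(s,(360,300),interpolation=cv2.INTER_CUBIC)]))
z=np.load('pics/w7.npz')";python3 m.py w7 | sed -n '/red/,$p'
```

```text
red
272 [401. 346.] med [0.5525 0.2648 0.0517] z5,95 [0.039 0.149] rot mid [0.471  0.3998 0.0936] ext [0.009 0.044 0.114]
```

View pics/w7b.png

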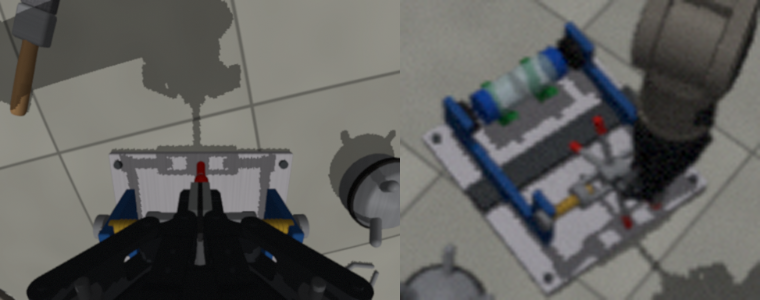

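```bash
python3 -c "
from h import *
z=np.load('pics/w7.npz');Rm=R.from_rotvec([0,0,-.24]).as_matrix()
uv=[(256,v) for v in range(204,330,6)]
for a,p,c in zip(uv,pts(z,uv)@Rm,[z['p'][v,u] for u,v in uv]):print(a,p.round(3),c)
im=cv2.imread('pics/w7.png')[190:340,180:340];cv2.imwrite('pics/w7c.png',cv2.resize(im,(640,600),interpolation=cv2.INTER_CUBIC))"
```

```text
(256, 204) [0.47  0.382 0.013] [85 83 85]
(256, 210) [0.47  0.386 0.04 ] [83  7  5]
(256, 216) [0.47  0.383 0.046] [83  5  4]
(256, 222) [0.47  0.379 0.052] [71 30 29]
(256, 228) [0.47  0.42  0.147] [89  5  3]
(256, 234) [0.47  0.419 0.154] [21 13 11]
(256, 240) [0.47  0.419 0.16 ] [8 8 8]
(256, 246) [0.47  0.42  0.167] [ 9 10 11]
(256, 252) [0.47  0.42  0.173] [6 6 5]
(256, 258) [0.47  0.42  0.179] [9 9 8]
(256, 264) [0.47  0.42  0.184] [ 9 10 10]
(256, 270) [0.47  0.419 0.186] [15 14 16]
(256, 276) [0.47  0.416 0.186] [13 14 15]
(256, 282) [0.47  0.413 0.187] [11 12 13]
(256, 288) [0.47  0.41  0.187] [13 14 15]
(256, 294) [0.47  0.406 0.186] [12 13 12]
(256, 300) [0.47  0.403 0.186] [32 31 33]
(256, 306) [0.47  0.399 0.186] [34 33 34]
(256, 312) [0.47  0.341 0.125] [66 67 69]
(256, 318) [0.47  0.339 0.129] [67 67 70]
(256, 324) [0.47  0.337 0.132] [66 67 69]
```

View pics/w7c.png

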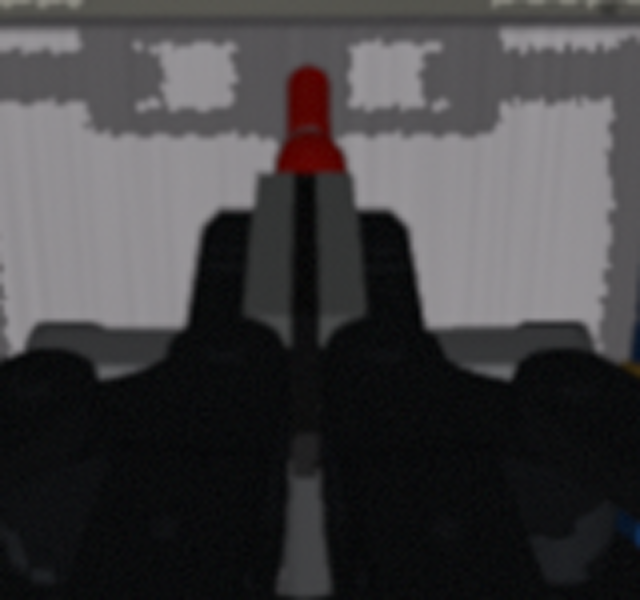

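The pads have closed above the spoke: the fingertips end just over the red cap (crop row 172, z about 0.15). I'll reopen, go 25 mm lower and pinch again.

```bash
python3 -m creep '0 0 0 0 0 0 0.3;0 0 0 0 0 0 0.3;0 0 0 0 0 0 0.3;0 0 0 0 0 0 0.3;0 0 0 0 0 12 0.3;0 0 0 0 0 25 0.3;0 0 0 0 0 25 0.3' 40; python3 -m creep '0 0 0 0 0 0 -1;0 0 0 0 0 0 -1;0 0 0 0 0 0 -1;0 0 0 0 0 0 -1;0 0 0 0 0 0 -1' 40;python3 d.py 0.5545 0.2854 0.097 1.331
```

```text
clock: 13.42
tcp_pos: [0.5535, 0.2852, 0.0947]
orientation: [-2.471, -1.939, 0.005]
contact_force: [-0.2, 0.1, 0.3]
grip_width: 0.0557
gripper_force: 0.0
clock: 14.05
tcp_pos: [0.5558, 0.2856, 0.097]
orientation: [2.471, 1.938, 0.003]
contact_force: [4.1, -0.4, 0.0]
grip_width: 0.0082
gripper_force: 39.0
tilt/yaw 1.3304290862109356 [ 2.1e-03  4.0e-04 -1.0e+00] rows [ 0.002 -0.001 -0.001] [-0.5 -1.2  0. ] j [-0.97  0.57  0.54  1.8  -0.37  0.87 -0.49]
```

Gripped at 8 mm with 39 N. Next I'll work out the arc rows.

```bash
cat > arc.py <<'E'
import numpy as np,sys
a,st,n=map(float,sys.argv[1:4]);r=72.7
for k in range(1,int(n)+1):
    t=a+st*k; print(round(t,2),(r*(np.cos(t)-np.cos(a))).round(1),(-r*(np.sin(t)-np.sin(a))).round(1))
E
python3 arc.py .487 .12 10
```

```text
0.61 -4.5 -7.4
0.73 -9.9 -14.3
0.85 -16.1 -20.5
0.97 -23.0 -25.8
1.09 -30.4 -30.3
1.21 -38.4 -33.9
1.33 -46.7 -36.5
1.45 -55.3 -38.1
1.57 -64.0 -38.7
1.69 -72.7 -38.2
```

```bash
python3 -m creep '0 0 0 -4.5 0 -7.4 -1;0 0 0 -9.9 0 -14.3 -1;0 0 0 -16.1 0 -20.5 -1;0 0 0 -23 0 -25.8 -1;0 0 0 -30.4 0 -30.3 -1;0 0 0 -38.4 0 -33.9 -1;0 0 0 -46.7 0 -36.5 -1;0 0 0 -55.3 0 -38.1 -1;0 0 0 -64 0 -38.7 -1;0 0 0 -72.7 0 -38.2 -1' 50
cat > th.py <<'E'
from h import *
s=st(); q=R.from_rotvec([0,0,.24]).apply(s['tcp_pos']); a=q[1]-.345; b=s['tcp_pos'][2]+.043-.105
print('x',q[0],'theta',np.arctan2(b,a),'r',np.hypot(a,b),'v',np.arctan2(b,a)-.3,'gf',s['gripper_force'])
E
python3 th.py; python3 arc.py 1.69 .12 10
```

```text
clock: 15.3
tcp_pos: [0.5364, 0.2149, 0.1344]
orientation: [-2.47, -1.939, 0.002]
contact_force: [-0.1, 0.6, -0.6]
grip_width: 0.0002
gripper_force: 0.0
15.3 [0.5364 0.2149 0.1344] [-2.470e+00 -1.939e+00  2.000e-03] 0.00020401989433541733 [-0.1  0.6 -0.6]
x 0.4699025354169251 theta 1.6915197099992147 r 0.07298050504627294 v 1.3915197099992147 gf 0.0
1.81 -8.6 1.6
1.93 -16.9 4.1
2.05 -24.9 7.7
2.17 -32.4 12.1
2.29 -39.2 17.5
2.41 -45.5 23.6
2.53 -50.9 30.4
2.65 -55.4 37.9
2.77 -59.1 45.8
2.89 -61.8 54.1
```

The pinch slipped off. My ten pictures are used up, so I'll measure the spokes numerically from depth.

```bash
cat > sp.py <<'E'
from h import *
import sys
Rm=R.from_rotvec([0,0,-.24]).as_matrix()
for c in sys.argv[1:]:
    grab(c,'t'); z=np.load('pics/t.npz'); hsv=cv2.cvtColor(z['p'],cv2.COLOR_RGB2HSV)
    m=cv2.inRange(hsv,(0,150,40),(6,255,255)); v,u=np.nonzero(m); P=pts(z,np.c_[u,v])@Rm
    k=(abs(P[:,0]-.471)<.02)&(abs(P[:,1]-.345)<.1)&(P[:,2]>.012)&(P[:,2]<.21); Q=P[k]
    a,b=Q[:,1]-.345,Q[:,2]-.105; th=np.arctan2(b,a); ph=np.mod(th-.3,np.pi/2)
    print(c,len(Q)); h=np.bincount(np.floor(np.degrees(th)/10).astype(int)+18,minlength=36)
    for i in np.nonzero(h>2)[0]:
        s=np.floor(np.degrees(th)/10).astype(int)+18==i
        print('  deg',i*10-180,'n',h[i],'y,z',(np.median(a[s])*1e3).round(),(np.median(b[s])*1e3).round(),'phase',np.median(ph[s]).round(2))
    # jaws: blue plates' separation
    m=cv2.inRange(hsv,(105,120,40),(125,255,255)); v,u=np.nonzero(m); P=pts(z,np.c_[u,v])@Rm
    k=(abs(P[:,1]-.27)<.07)&(P[:,2]>.03)&(P[:,2]<.13)
    for sgn in(-1,1):
        x=P[k&(sgn*(P[:,0]-.471)>.05),0]; 
        if len(x)>20: print('  jaw',sgn,len(x),'inner',np.percentile(sgn*(x-.471),3).round(4),'outer',np.percentile(sgn*(x-.471),97).round(4))
E
python3 sp.py scene wrist top
```

```text
scene 16
  deg -20 n 7 y,z 76.0 -16.0 phase 1.06
  deg 70 n 4 y,z 25.0 78.0 phase 0.96
  jaw -1 52 inner 0.0792 outer 0.09
  jaw 1 167 inner 0.082 outer 0.093
wrist 757
  deg -20 n 257 y,z 74.0 -14.0 phase 1.08
  deg -10 n 85 y,z 69.0 -12.0 phase 1.1
  deg 70 n 415 y,z 23.0 82.0 phase 0.99
  jaw -1 2156 inner 0.0795 outer 0.0901
  jaw 1 2213 inner 0.0799 outer 0.0904
top 18
  deg 150 n 3 y,z -70.0 26.0 phase 0.91
  deg 160 n 15 y,z -75.0 24.0 phase 0.96
  jaw -1 173 inner 0.0795 outer 0.0897
  jaw 1 191 inner 0.082 outer 0.0926
```

Run:
```python
from h import *
s=st(); grab('wrist','t2'); z=np.load('pics/t2.npz'); M=R.from_rotvec(s['orientation']).as_matrix()
v,u=np.mgrid[150:384,190:325]; uv=np.c_[u.ravel(),v.ravel()]; T=(pts(z,uv)-s['tcp_pos'])@M*1000
k=(abs(T[:,1])<26)&(T[:,2]<15)&(T[:,2]>-75)&(abs(T[:,0])<25)
for y in range(-24,25,4):
    q=T[k&(abs(T[:,1]-y)<2)]
    if len(q)>5: print('tool y',y,n:=len(q),'z max/95',q[:,2].max().round(1),np.percentile(q[:,2],95).round(1),'x',np.percentile(q[:,0],[5,95]).round(1))
```

```text
15.45 [0.5369 0.2149 0.1348] [-2.471e+00 -1.938e+00  1.000e-03] 7.069181113802829e-05 [0.4 0.1 0.3]
tool y -24 91 z max/95 14.9 14.7 x [10.3 16.9]
tool y -20 147 z max/95 14.9 14.3 x [ 5.4 17.2]
tool y -16 166 z max/95 14.9 14.5 x [ 5.6 17.1]
tool y -12 485 z max/95 14.9 14.1 x [ 3.7 16.4]
tool y -8 512 z max/95 14.9 14.0 x [ 3.8 16.4]
tool y -4 619 z max/95 14.8 12.6 x [-6.9 16.6]
tool y 0 717 z max/95 14.8 -31.9 x [-8.6 11.2]
tool y 4 434 z max/95 14.9 7.4 x [ 9.3 17.4]
tool y 8 428 z max/95 15.0 13.8 x [ 5.6 16.6]
tool y 12 367 z max/95 15.0 14.2 x [ 2.1 16.7]
tool y 16 171 z max/95 15.0 14.5 x [ 4.2 16.7]
tool y 20 117 z max/95 14.9 14.6 x [ 5.3 17.1]
tool y 24 85 z max/95 14.9 14.6 x [10.4 17. ]
```

```bash
python3 -m creep '0 0 0 0 0 -5 0.3;0 0 0 0 0 -5 0.3;0 0 0 0 0 -5 0.3;0 0 0 0 0 -5 0.3;0 0 0 13 0 -5 0.3;0 0 0 26.5 0 0 0.3;0 0 0 26.5 0 9 0.3;0 0 0 26.5 0 9 0.3' 50; python3 -m creep '0 0 0 0 0 0 -1;0 0 0 0 0 0 -1;0 0 0 0 0 0 -1;0 0 0 0 0 0 -1;0 0 0 0 0 0 -1' 50; sed -i 's/+.043-/+.050-/' th.py; python3 th.py; python3 sp.py top; python3 arc.py 1.32 .1 8
```

```text
clock: 16.5
tcp_pos: [0.5429, 0.2405, 0.1244]
orientation: [2.471, 1.94, -0.004]
contact_force: [0.8, 0.3, -0.4]
grip_width: 0.0556
gripper_force: 0.0
clock: 17.12
tcp_pos: [0.5448, 0.2404, 0.1261]
orientation: [2.471, 1.938, 0.002]
contact_force: [5.4, -1.9, -1.5]
grip_width: 0.0084
gripper_force: 48.7
17.125 [0.5448 0.2404 0.1261] [2.471e+00 1.938e+00 2.000e-03] 0.008428194461528603 [ 5.4 -1.9 -1.5]
x 0.4720820672071101 theta 1.3231829079159145 r 0.07336122193365292 v 1.0231829079159145 gf 48.74589264392853
top 18
  deg 150 n 3 y,z -73.0 27.0 phase 0.92
  deg 160 n 14 y,z -75.0 23.0 phase 0.97
  jaw -1 170 inner 0.0795 outer 0.0897
  jaw 1 194 inner 0.0823 outer 0.0929
1.42 -7.1 -1.4
1.52 -14.4 -2.2
1.62 -21.6 -2.2
1.72 -28.8 -1.5
1.82 -36.0 -0.0
1.92 -42.9 2.1
2.02 -49.6 4.9
2.12 -56.0 8.4
```

```bash
python3 -m creep '0 0 0 -7.1 0 -1.4 -1;0 0 0 -14.4 0 -2.2 -1;0 0 0 -21.6 0 -2.2 -1;0 0 0 -28.8 0 -1.5 -1;0 0 0 -28.8 0 -1.5 -1' 50; python3 th.py; python3 arc.py 1.72 .1 8
```

```text
clock: 17.8
tcp_pos: [0.5389, 0.2156, 0.1282]
orientation: [-2.47, -1.941, -0.01]
contact_force: [6.9, 3.9, -2.0]
grip_width: 0.0084
gripper_force: 50.1
17.8 [0.5389 0.2156 0.1282] [-2.47  -1.941 -0.01 ] 0.008358816699291725 [ 6.9  3.9 -2. ]
x 0.47224098965960065 theta 1.6726922244897875 r 0.07354432807240525 v 1.3726922244897874 gf 50.06613850593567
1.82 -7.1 1.4
1.92 -14.1 3.6
2.02 -20.8 6.4
2.12 -27.1 9.9
2.22 -33.1 14.0
2.32 -38.7 18.7
2.42 -43.8 23.9
2.52 -48.3 29.6
```

Holding well. I'll carry on along the arc.

```bash
python3 -m creep '0 0 0 -7.1 0 1.4 -1;0 0 0 -14.1 0 3.6 -1;0 0 0 -20.8 0 6.4 -1;0 0 0 -27.1 0 9.9 -1;0 0 0 -33.1 0 14 -1;0 0 0 -38.7 0 18.7 -1;0 0 0 -38.7 0 18.7 -1' 50; python3 th.py; python3 arc.py 2.32 .1 8
```

```text
clock: 18.68
tcp_pos: [0.5268, 0.1746, 0.1078]
orientation: [-2.472, -1.938, 0.003]
contact_force: [0.2, 0.2, -0.2]
grip_width: -0.0001
gripper_force: 0.0
18.675 [0.5268 0.1746 0.1078] [-2.472 -1.938  0.003] -6.95834429632569e-05 [ 0.2  0.2 -0.2]
x 0.47024234121242364 theta 2.330898206730166 r 0.07286095942971607 v 2.030898206730166 gf 0.0
2.42 -5.1 5.2
2.52 -9.6 10.9
2.62 -13.5 17.0
2.72 -16.8 23.5
2.82 -19.5 30.3
2.92 -21.4 37.3
3.02 -22.7 44.4
3.12 -23.2 51.7
```

```bash
python3 sp.py wrist top scene
```

```text
wrist 1812
  deg 10 n 567 y,z 68.0 23.0 phase 0.03
  deg 20 n 28 y,z 65.0 24.0 phase 0.05
  deg 90 n 371 y,z -12.0 73.0 phase 1.44
  deg 100 n 835 y,z -16.0 82.0 phase 1.47
  deg 120 n 7 y,z -40.0 54.0 phase 0.34
  deg 130 n 4 y,z -45.0 40.0 phase 0.54
  jaw -1 3879 inner 0.0759 outer 0.0863
  jaw 1 3955 inner 0.0764 outer 0.0868
top 15
  deg -180 n 4 y,z -72.0 -11.0 phase 1.42
  deg -170 n 11 y,z -74.0 -16.0 phase 1.48
  jaw -1 110 inner 0.0755 outer 0.086
  jaw 1 158 inner 0.0787 outer 0.0892
scene 24
  deg -180 n 6 y,z -68.0 -11.0 phase 1.44
  deg -170 n 4 y,z -65.0 -14.0 phase 1.48
  deg 10 n 8 y,z 77.0 24.0 phase 0.04
  deg 100 n 5 y,z -15.0 78.0 phase 1.47
  jaw -1 85 inner 0.0749 outer 0.0872
  jaw 1 172 inner 0.0786 outer 0.0898
```

The spoke now stands at a joint value of about 1.52. The pinch tends to slip, so I'll push the same spoke with the shut fingertips from behind and above instead.

```bash
python3 -m creep '0 0 0 0 0 -50 -1;0 0 0 0 0 -100 -1;0 0 0 28 0 -100 -1;0 0 0 57 0 -100 -1;0 0 0 57 0 -60 -1;0 0 0 57 0 -25 -1;0 0 0 57 0 -25 -1;0 0 0 57 0 -25 -1' 50
cat > pu.py <<'E'
import numpy as np,sys
from h import *
s=st(); q=R.from_rotvec([0,0,.24]).apply(s['tcp_pos']); cy=(q[1]-.345)*1e3; cz=(q[2]-.105)*1e3
print('now rel',cy.round(1),cz.round(1),'x',q[0].round(4))
a,b,n=map(float,sys.argv[1:4])
for t in np.linspace(a,b,int(n)):
    rho=60; y=rho*np.cos(t)+5.5*np.sin(t)+11; zz=rho*np.sin(t)-5.5*np.cos(t)-30
    print(round(t,2),'tx',(y-cy).round(1),'tz',(cz-zz).round(1))
E
python3 pu.py 1.85 2.35 6; python3 sp.py top
```

```text
clock: 19.82
tcp_pos: [0.5418, 0.2312, 0.1342]
orientation: [2.471, 1.939, 0.001]
contact_force: [0.3, 0.1, 0.8]
grip_width: -0.0002
gripper_force: 0.0
19.825 [0.5418 0.2312 0.1342] [2.471e+00 1.939e+00 1.000e-03] -0.00018526921841181303 [0.3 0.1 0.8]
now rel 8.3 29.2 x 0.4713
1.85 tx -8.6 tz 0.0
1.95 tx -14.4 tz 1.4
2.05 tx -20.1 tz 3.4
2.15 tx -25.6 tz 6.0
2.25 tx -30.7 tz 9.1
2.35 tx -35.6 tz 12.6
top 27
  deg -180 n 6 y,z -70.0 -9.0 phase 1.4
  deg -170 n 10 y,z -75.0 -15.0 phase 1.46
  deg 100 n 11 y,z -18.0 80.0 phase 1.51
  jaw -1 170 inner 0.0761 outer 0.0861
  jaw 1 195 inner 0.0787 outer 0.0889
```

```bash
python3 -m creep '0 0 0 -8.6 0 0 -1;0 0 0 -14.4 0 1.4 -1;0 0 0 -20.1 0 3.4 -1;0 0 0 -25.6 0 6 -1;0 0 0 -30.7 0 9.1 -1;0 0 0 -35.6 0 12.6 -1;0 0 0 -35.6 0 12.6 -1'; python3 sp.py top wrist;  python3 pu.py 2.35 2.95 7
```

```text
clock: 20.75
tcp_pos: [0.5337, 0.1971, 0.1221]
orientation: [-2.471, -1.939, -0.006]
contact_force: [1.9, 3.7, 0.9]
grip_width: -0.0001
gripper_force: 2.0
top 25
  deg -150 n 5 y,z -54.0 -45.0 phase 0.39
  deg -140 n 6 y,z -56.0 -49.0 phase 0.43
  deg 130 n 14 y,z -54.0 57.0 phase 0.44
  jaw -1 138 inner 0.0721 outer 0.0822
  jaw 1 188 inner 0.0751 outer 0.0853
wrist 972
  deg 40 n 876 y,z 53.0 60.0 phase 0.55
  deg 50 n 45 y,z 44.0 53.0 phase 0.58
  deg 100 n 4 y,z -32.0 90.0 phase 0.04
  deg 130 n 46 y,z -56.0 63.0 phase 0.43
  jaw -1 2578 inner 0.0721 outer 0.0827
  jaw 1 2576 inner 0.0725 outer 0.0831
20.85 [0.5337 0.197  0.1219] [-2.471 -1.94  -0.005] -0.00018147246158759672 [2.4 4.5 2.1]
now rel -26.8 16.9 x 0.4715
2.35 tx -0.5 tz 0.4
2.45 tx -4.9 tz 4.4
2.55 tx -9.0 tz 8.9
2.65 tx -12.5 tz 13.8
2.75 tx -15.6 tz 19.0
2.85 tx -18.1 tz 24.4
2.95 tx -20.1 tz 30.1
```

The push works; the joint is now at about 2.05. I'll push on to the stop.

```bash
python3 -m creep '0 0 0 -4.9 0 4.4 -1;0 0 0 -9 0 8.9 -1;0 0 0 -12.5 0 13.8 -1;0 0 0 -15.6 0 19 -1;0 0 0 -18.1 0 24.4 -1;0 0 0 -19.3 0 27.5 -1;0 0 0 -19.3 0 27.5 -1'; python3 sp.py top wrist;  python3 pu.py 2.85 3.05 3
```

```text
clock: 21.72
tcp_pos: [0.5299, 0.1798, 0.0961]
orientation: [-2.469, -1.94, -0.008]
contact_force: [-4.0, 7.6, 21.6]
grip_width: 0.0003
gripper_force: 11.2
top 18
  deg 160 n 18 y,z -73.0 21.0 phase 0.98
  jaw -1 114 inner 0.0679 outer 0.0784
  jaw 1 148 inner 0.0712 outer 0.082
wrist 1584
  deg -20 n 106 y,z 75.0 -14.0 phase 1.09
  deg -10 n 483 y,z 72.0 -11.0 phase 1.12
  deg 70 n 995 y,z 20.0 83.0 phase 1.03
  jaw -1 3622 inner 0.0683 outer 0.0789
  jaw 1 3593 inner 0.0688 outer 0.0794
21.825 [0.5299 0.1799 0.0962] [-2.469 -1.94  -0.008] 0.0004439584826346566 [-2.7  7.9 20.4]
now rel -44.3 -8.8 x 0.4719
2.85 tx -0.6 tz -1.3
2.95 tx -2.5 tz 4.4
3.05 tx -3.9 tz 10.2
```

It reads about 2.6, with the jaws at 69 mm and the force up to about 21 N, so it's at the stop. One more small press to confirm, then I'll back off.

```bash
python3 -m creep '0 0 0 0 0 2 -1;0 0 0 0 0 2.5 -1'; python3 -m creep '0 0 0 3 0 -5 -1;0 0 0 3 0 -60 -1;0 0 0 3 0 -120 -1;0 0 0 3 0 -180 -1;0 0 0 -30 0 -200 -1;0 0 0 -30 0 -200 -1;0 0 0 -30 0 -200 -1'; python3 sp.py top wrist; python3 m.py t | grep -A6 blue; python3 m.py t | grep -A5 green
```

```text
clock: 22.08
tcp_pos: [0.5301, 0.18, 0.0956]
orientation: [-2.468, -1.938, -0.009]
contact_force: [-10.8, 5.7, 43.0]
grip_width: 0.0001
gripper_force: 22.1
clock: 22.95
tcp_pos: [0.5203, 0.1476, 0.2901]
orientation: [-2.472, -1.938, 0.003]
contact_force: [0.5, 0.7, 0.4]
grip_width: 0.0003
gripper_force: 0.0
top 14
  deg 160 n 14 y,z -76.0 22.0 phase 0.98
  jaw -1 76 inner 0.0674 outer 0.0785
  jaw 1 139 inner 0.0712 outer 0.0813
wrist 393
  deg -20 n 22 y,z 75.0 -14.0 phase 1.09
  deg -10 n 100 y,z 72.0 -11.0 phase 1.11
  deg 70 n 112 y,z 19.0 83.0 phase 1.05
  deg 80 n 14 y,z 13.0 72.0 phase 1.1
  deg 150 n 3 y,z -63.0 23.0 phase 0.92
  deg 160 n 141 y,z -71.0 23.0 phase 0.96
  jaw -1 1006 inner 0.068 outer 0.0788
  jaw 1 915 inner 0.0693 outer 0.0801
blue
1464 [319. 253.] med [0.4489 0.1579 0.06  ] z5,95 [0.047 0.124] rot mid [0.397  0.2467 0.0768] ext [0.013 0.207 0.1  ]
1357 [487. 255.] med [0.5915 0.1218 0.0603] z5,95 [0.055 0.125] rot mid [0.5497 0.2459 0.0755] ext [0.019 0.208 0.101]
319 [347. 345.] med [0.4479 0.0692 0.0797] z5,95 [0.065 0.083] rot mid [0.4189 0.1689 0.0726] ext [0.017 0.036 0.024]
323 [459. 345.] med [0.5505 0.0442 0.0801] z5,95 [0.065 0.083] rot mid [0.5245 0.1691 0.0725] ext [0.018 0.036 0.023]
yellow
118 [319. 154.] med [0.4785 0.2377 0.1126] z5,95 [0.107 0.114] rot mid [0.4086 0.3442 0.0865] ext [0.012 0.014 0.059]
green
72 [433. 317.] med [0.5319 0.0679 0.0552] z5,95 [0.05  0.059] rot mid [0.5011 0.1902 0.0546] ext [0.012 0.014 0.01 ]
62 [373. 318.] med [0.4753 0.0816 0.055 ] z5,95 [0.043 0.059] rot mid [0.4421 0.1889 0.0424] ext [0.01  0.016 0.034]
red
122 [402.  53.] med [0.5572 0.2936 0.0933] z5,95 [0.091 0.096] rot mid [0.4713 0.4182 0.0924] ext [0.008 0.018 0.008]
99 [403. 120.] med [0.5445 0.2417 0.1884] z5,95 [0.186 0.19 ] rot mid [0.4717 0.3645 0.1878] ext [0.008 0.009 0.006]
```

The joint is at the stop, the glass sits centred at the right height, and the robot is clear.

```bash
python3 -c "
from bench import r
print(r.hand_in())"
```

```text
the job is handed in; nothing more can be done
None
```

The blue-banded glass lies centred in the cradle and the turnbuckle measured fully home (about 2.6 rad, at the stop), with the robot clear; I handed the job in at about 23 s and no verdict came back, and I did not re-measure the other objects at the end.

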